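# Top up the coffee-disc magazine to the red ring

## Robot

A 6-joint arm with a two-finger parallel gripper is mounted at the origin on the work surface. World frame = base frame: x ahead of the robot, y to its left, z up, the work surface at z = 0. Lengths are in m, angles in rad, forces in N, time in s.
With the tool pointing down it reaches from about 0.35 to 0.775 m from the base axis. Payload 5.5 kg.
Tool frame: the origin (TCP) lies between the finger pads; the fingertips stand 11 mm ahead of it and the grasp point (between the pads) lies 8 mm behind it (tips_ahead is the distance from the TCP to the fingertips, in m); z points along the fingers, y is the line along which they close (so a half turn about z gives the same grasp; the last joint's range is limited). The gripper opens to 85 mm and grips with 20 to 120 N. Pads are 22 mm wide; open, the fingers measure 114 mm over their backs; the gripper's body (76 mm by 85 mm) begins 54 mm behind the grasp point. The pads swing forward as they close: fully open they stand 13 mm farther back than shut.
Start: joints at [1.09, 0.313, 0.046, 1.304, 0, 1.431], TCP at [0.192, 0.542, 0.242] pointing down, gripper open.
Joint ranges: [-2.76, 2.76], [-0.86, 1.69], [-1.03, 1.26], [-2.2, 2.34], [-1.47, 1.5], [-3.14, 3.14]. Speed limits (rad/s): [2.57, 2.57, 3.14, 3.14, 3.14, 3.14].

## Interface

Orientations are given as a unit quaternion [w, x, y, z].
In Python, from workcell import * gives the robot as it stands. The module is installed in compiled form; this text tells all that it offers.
- The arm moves only by the tool jog_arm, never from a script. Its argument "moves" is a list of rows, each an object with "fingers": the closure, from 0 (fully open) to 1 (shut); "slide": the shift along the tool's x, y, z in mm, a list of three; "angular": the turn, a rotation vector about the tool's x, y, z in degrees, a list of three. A call has 1 to 10 rows; each row is the pose to reach, as a shift and turn from the pose commanded when the call began, along the tool's axes at that moment; what a row does not reach only later rows make up. A row lasts 1/12 s, in which the tool goes at most 41.7 mm and 7.16 degrees, less where a joint would pass 70% of its speed; a pose out of reach is approached as far as the arm can. A call with a gripper value outside its range is refused whole. The fingers move at their own pace and stop on an object; "squeeze" is the grip in N (left out, the last holds). Time passes only in rows, so rows that repeat a pose let the fingers close. It gives the time, the measured TCP pose, the force, the opening and the grip force at its end, in the units of the state.
- get_state(): the state, without advancing time (a new reading comes with each control period).
- read_camera(name): name is "scene" or "top"; returns a dict with "color" (384x512x3 uint8, red, green, blue), "fovy" (degrees; the focal length in pixels is half the picture's height over the tangent of half this angle, whatever the lens; pixels are square), "cx", "cy" (the principal point, pixels), "world_from_camera" (4x4, takes a point from camera to world coordinates). Camera axes: x right, y down, z forward; pixel columns grow to the right and rows downward; lengths in m; the calibration is good to about 2 mm. A picture is of the moment at which its call begins. There is no depth.
- hand_in(): hands the job in; it is judged then, once.
Trained networks look in a picture, given as the dict that the camera call returned (one of the last four; its "shot" number tells which), for a name from the list of things; names that differ only in an ending like _2 or _b are one class to them, and where a whole thing is asked for, a point or a joint stands for the part that bears it (a point fixed in the world has none). Each returns a list of dicts, best first, with "p" (0 to 1); they miss things now and then, are a little off and sometimes report something else, mostly with a low value. They report only what shows in the picture. A call takes as long as a camera call. They do not tell look-alikes from the thing itself.
- look_for(target, picture): "point" ([column, row] in pixels, amid what is visible of it).
- tip_of(target, picture): "point" ([column, row] in pixels: a listed point, or the origin of a listed thing).
The state is a dict: "clock": time; "joint_pos": joint angles; "qvel": joint speeds; "tau": joint torques, N m; "tcp_pos": TCP position; "orientation": TCP orientation; "wrist_force": force on the tool from outside, world axes, zero at the start; "ft_torque": the same for the moment, N m; "finger_gap": finger opening in m; "grip_force": force on a finger pad.
Only numpy, scipy, OpenCV 4.12 (cv2) and the standard library are available. Lean on these libraries where they do the work, as an engineer would, in place of code of your own. Each camera call takes 0.05 s, during which the arm holds its last target. There are 200 camera calls.

## Task

Slide the black shutter of the coffee-disc magazine fully open, then slide copper coffee discs over the deck into the clear tube, without lifting any of them, until the top of the stack is as near to the red ring as whole discs allow. Then slide the shutter fully shut again. Leave any copper disc that is not needed on the deck, and do not disturb the green decaf disc, the ring or the other things on the counter.

Things in the scene. Friction and masses are not known exactly. Their poses are not given: they have to be found in the camera images.
- mouth (a point): centre of the round mouth of the clear tube, level with the deck's top face, 100 mm above the counter. Axes turn with the magazine: z up, x to its front (away from the robot), y to its left, the way the shutter opens. The hole is 64 mm wide; a disc slid over the deck drops in once it lies within about 2 mm of centred over the hole
- magazine: coffee-disc magazine, low white and metal unit, fixed; origin below the mouth at counter level, same axes. Its flat bare deck without rims reaches from x = -165 to +40 mm and y = -165 to +140 mm, with a corner wing to x = +90 mm for y = -165 to -65 mm. Four discs lie on it about 115 mm from the mouth, at its rear and right, each with a free straight way to the mouth once the shutter is open
- tube_floor (a point): centre of the upright clear tube's floor, 58 mm below the mouth, 42 mm above the counter; the tube is 66 mm wide inside, 72 mm outside, at the magazine's front; the discs drop flat onto one another in it. On the deck the discs lie about 172, 212, 252 and 292 degrees round the mouth (from x towards y), in any order
- shutter (a joint): sliding of the shutter, in m along the magazine's y: 0 = shut over the mouth, 0.100 = fully open, against its stop; starts shut or a few mm ajar; it takes about 1.2 N to slide and stays where it is left. Black plate 72 x 74 mm (x by y), lying 2 to 6 mm above the deck, centred over the mouth at 0
- shutter_knob (a point): the shutter's upright orange knob, 16 mm in diameter, standing from 6 to 34 mm above the deck, on the centre of the plate; this point is on its axis, 20 mm above the deck
- mark_line (a point): centre of the thin red ring around the clear tube that marks the fill height (the ring's middle height); the ring is set at another height each time, 33 to 49 mm above the tube's floor, and is not to be moved; a 12 mm wide red tab of it points to the front
- mark (a joint): height of the red ring above the tube's floor, in m
- disc_a_c (a point): copper-coloured coffee disc with a brass-coloured top, 60 mm in diameter, 12 mm thick, 20 to 42 g, smooth (friction about 0.25), lying flat on the deck; the point is its centre, half-way up (6 mm above its underside)
- disc_b_c (a point): copper-coloured coffee disc with a brass-coloured top, 60 mm in diameter, 12 mm thick, 20 to 42 g, smooth (friction about 0.25), lying flat on the deck; the point is its centre, half-way up (6 mm above its underside)
- disc_c_c (a point): copper-coloured coffee disc with a brass-coloured top, 60 mm in diameter, 12 mm thick, 20 to 42 g, smooth (friction about 0.25), lying flat on the deck; the point is its centre, half-way up (6 mm above its underside)
- disc_in_c (a point): the copper-coloured coffee disc that already lies on the floor of the tube, same size; the point is its centre, half-way up
- decaf_c (a point): green decaf disc with a white top, same size and weight, lying on the deck among the coffee discs; the point is its centre, half-way up
- espresso_cup: white espresso cup, 60 mm across, 55 mm high, stands on the counter beyond the left front of the magazine; origin under its centre
- sugar_tin: blue tin, 56 mm across, 70 mm high, stands on the counter beyond the right front of the magazine; origin under its centre
- bowl: white bowl, 130 mm across, 50 mm high, on the counter to the left; origin under its centre
- jar: amber jar with a steel cap, 70 mm across, 110 mm high, on the counter to the right; origin under its centre
- spoon: spoon lying on the counter to the right; origin under its middle
- saucer: white saucer, 140 mm across, 18 mm high, on the counter to the left; origin under its centre
Things that resemble listed ones, but are neither listed nor needed, are in the scene too. What is shaped like the part that bears disc_a_c but blue is not meant.

How it is judged:
By the outcome, as a careful person would: the job done as asked, in the order asked, and still so for the second after the job is handed in, with the robot touching nothing.
It also fails if it takes over 64 s, if anything falls off the work surface, if the arm or the gripper's body presses on something with over 40 N, if the wrist force passes 120 N, or if a joint passes its speed limit or range.

## Working session

There is one attempt and no reset: what is moved stays moved. The work goes in short steps, Python scripts to look and compute and a tool call to move; the robot and the scene stay as the last step left them, time stands still between calls to the robot, and variables do not carry over. Pictures are saved under pics/ and viewed, at most 10 in all, crops included, and the job is handed in when it is done.

Besides the shell and the picture viewer there is one more tool, called after "Emit:" as name(argument=value, ...) on one line, values as JSON. jog_arm: Moves the arm, as the interface text tells. Its arguments: {"type":"object","properties":{"moves":{"type":"array","items":{"type":"object","properties":{"fingers":{"type":"number"},"slide":{"type":"array","items":{"type":"number"}},"angular":{"type":"array","items":{"type":"number"}}}}},"squeeze":{"type":"number"}},"required":["moves"]}

```bash
mkdir -p pics; cat > h.py <<'E'
from workcell import *
import numpy as np, cv2
def ray(p,uv):
    f=p["color"].shape[0]/2/np.tan(np.radians(p["fovy"])/2)
    T=np.array(p["world_from_camera"])
    d=T[:3,:3]@np.array([(uv[0]-p["cx"])/f,(uv[1]-p["cy"])/f,1]); return T[:3,3],d
def atz(p,uv,z):
    o,d=ray(p,uv); return o+d*(z-o[2])/d[2]
def proj(p,X):
    f=p["color"].shape[0]/2/np.tan(np.radians(p["fovy"])/2)
    T=np.array(p["world_from_camera"]); c=T[:3,:3].T@(np.array(X)-T[:3,3])
    return np.array([p["cx"]+f*c[0]/c[2],p["cy"]+f*c[1]/c[2]])
def save(p,n): cv2.imwrite("pics/"+n+".png",p["color"][:,:,::-1])
E
python3 - <<'E'
from h import *
s=get_state(); print(s["clock"],s["tcp_pos"],s["orientation"])
P={n:read_camera(n) for n in("top","scene")}
for n,p in P.items():
    save(p,n+"0"); T=np.array(p["world_from_camera"]);print(n,p["fovy"],T.round(3).tolist())
    for t,z in(("mouth",.1),("shutter_knob",.12),("disc_a_c",.106),("decaf_c",.106),("mark_line",.083),("magazine",0),("tube_floor",.042)):
        for d in tip_of(t,p)[:6]: print(n,t,np.round(d["point"],1),round(d["p"],2),atz(p,d["point"],z).round(4))
E
```

```text
0.0 [0.1919671  0.54148868 0.24139854] [-2.75462082e-04  1.69563683e-01  9.85518807e-01 -8.73640037e-04]
top 53.89797465302356 [[0.029, -0.999, 0.034, 0.526], [-1.0, -0.029, 0.003, 0.001], [-0.002, -0.034, -0.999, 1.154], [0.0, 0.0, 0.0, 1.0]]
top mouth [268.6 177.3] 0.62 [ 0.6138 -0.0443  0.1   ]
top shutter_knob [265.2 179.9] 0.62 [ 0.6047 -0.0343  0.12  ]
top shutter_knob [299.  206.4] 0.5 [ 0.5348 -0.1288  0.12  ]
top disc_a_c [273.2 219.8] 0.84 [ 0.4958 -0.06    0.106 ]
top disc_a_c [254.7 261.1] 0.84 [ 0.3805 -0.0121  0.106 ]
top disc_a_c [302. 154.] 0.68 [ 0.6811 -0.1353  0.106 ]
top disc_a_c [286.9 261.1] 0.55 [ 0.3831 -0.1009  0.106 ]
top decaf_c [300.6 205.8] 0.89 [ 0.5367 -0.1349  0.106 ]
top magazine [283.4 126. ] 0.75 [ 0.7815 -0.0897  0.    ]
top magazine [268.6 181. ] 0.62 [ 0.6108 -0.0489  0.    ]
top magazine [226.  148.3] 0.39 [0.7075 0.0846 0.    ]
top tube_floor [272.3 179.5] 0.94 [ 0.6125 -0.0579  0.042 ]
scene 45.643128408743166 [[0.882, 0.286, -0.375, 1.032], [0.471, -0.568, 0.675, -0.876], [-0.021, -0.772, -0.635, 0.916], [0.0, 0.0, 0.0, 1.0]]
scene mouth [265.3 207.9] 0.61 [ 0.6212 -0.0391  0.1   ]
scene disc_a_c [195.4 204.6] 0.61 [ 0.448  -0.1189  0.106 ]
scene disc_a_c [272.4 236.7] 0.6 [ 0.6887 -0.1354  0.106 ]
scene disc_a_c [220.3 196.4] 0.59 [ 0.4909 -0.0582  0.106 ]
scene disc_a_c [177.7 225.6] 0.56 [ 0.4527 -0.2098  0.106 ]
scene decaf_c [220.5 219.4] 0.54 [ 0.5397 -0.1392  0.106 ]
scene magazine [260.8 232.3] 0.91 [ 0.6065 -0.0375  0.    ]
scene tube_floor [262.6 226.1] 0.94 [ 0.6194 -0.0517  0.042 ]
```

```bash
python3 - <<'E'
import cv2
t=cv2.imread("pics/top0.png");cv2.imwrite("pics/top0c.png",cv2.resize(t[100:300,170:370],(600,600),interpolation=cv2.INTER_CUBIC))
t=cv2.imread("pics/scene0.png");cv2.imwrite("pics/scene0c.png",cv2.resize(t[130:290,140:350],(787,600),interpolation=cv2.INTER_CUBIC))
E
```

```text
(no output)
```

View pics/top0c.png

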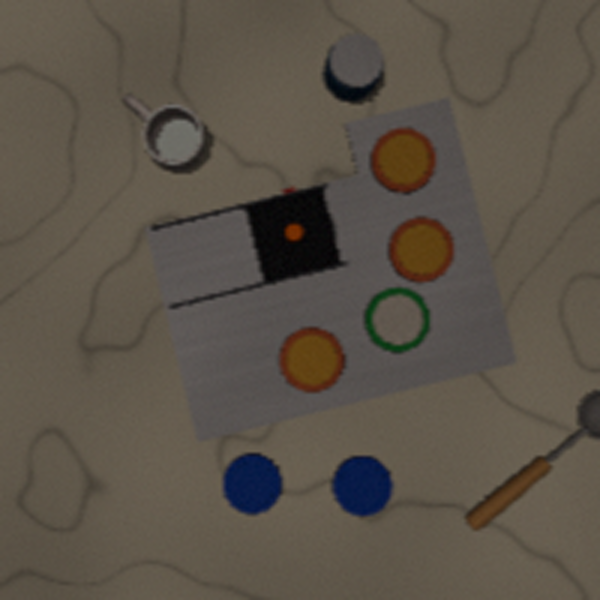

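View pics/scene0c.png

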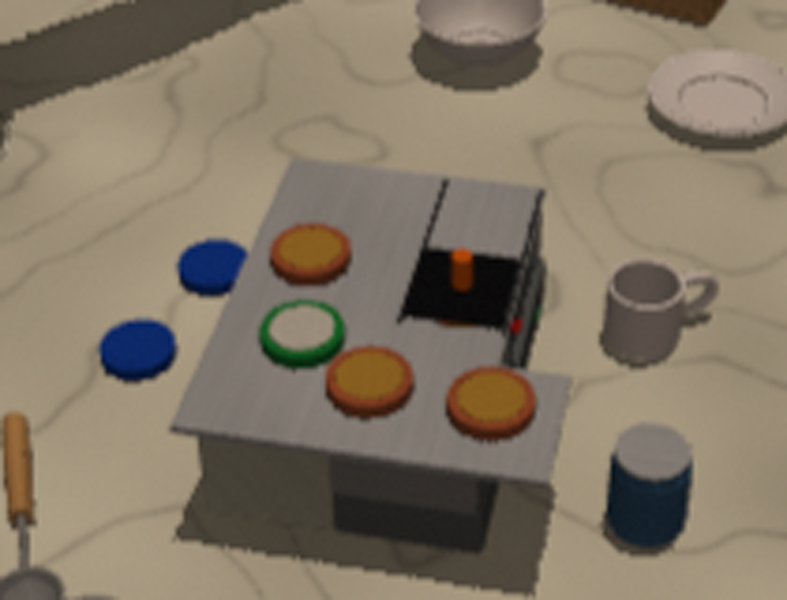

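```bash
cat >> h.py <<'E'
from scipy.optimize import least_squares
def blobs(p,lo,hi,amin=3):
    hsv=cv2.cvtColor(p["color"],cv2.COLOR_RGB2HSV)
    m=cv2.inRange(hsv,np.array(lo),np.array(hi))
    if lo[0]>hi[0]: m=cv2.inRange(hsv,np.array([0,*lo[1:]]),np.array(hi))|cv2.inRange(hsv,np.array(lo),np.array([180,*hi[1:]]))
    n,l,st,c=cv2.connectedComponentsWithStats(m)
    return [(c[i].round(2),int(st[i,4]),st[i,:4].tolist()) for i in range(1,n) if st[i,4]>=amin]
E
python3 - <<'E'
from h import *
P={n:read_camera(n) for n in("top","scene")}
import pickle;pickle.dump(P,open("P0.pkl","wb"))
C=[(-165,140),(-165,-165),(90,-165),(90,-65),(40,140)]
q={"top":np.array([(197,440),(514,361),(448,98),(346,125),(150,228)])/3+[170,100],
"scene":np.array([(291,160),(174,430),(555,483),(571,377),(543,190)])/3.75+[140,130]}
def W(v,x,y,z): c,s=np.cos(v[2]),np.sin(v[2]);return np.array([v[0]+c*x-s*y,v[1]+s*x+c*y,z])
def res(v,ns):return np.concatenate([proj(P[n],W(v,a/1e3,b/1e3,.1))-u for n in ns for (a,b),u in zip(C,q[n])])
for ns in(["top"],["scene"],["top","scene"]):
    r=least_squares(res,[.6,-.04,.24],args=(ns,));print(ns,r.x.round(4),r.fun.round(1))
v=r.x
for n in P:
    p=P[n]
    print(n,"orange/red",[b for b in blobs(p,(170,120,40),(25,255,255),2) if 200<b[0][0]<320 and 140<b[0][1]<260 or n=="scene" and 180<b[0][0]<300])
    print(n,"copper pred",[proj(p,W(v,.115*np.cos(a),.115*np.sin(a),.112)).round(1).tolist() for a in np.radians([172,212,252,292])])
    print("knob top pred",proj(p,W(v,0,0,.134)).round(1))
    for h in(.033,.042,.049): print("tab",h,[proj(p,W(v,x,0,.042+h)).round(1).tolist() for x in(.036,.046)])
p=P["scene"];print(p["color"][210:223,272:288].tolist()) if 0 else None
E
python3 - <<'E'
import cv2,pickle
P=pickle.load(open("P0.pkl","rb"))
import numpy as np
a=cv2.resize(P["top"]["color"][150:190,245:295],(500,400),interpolation=0);b=cv2.resize(P["scene"]["color"][180:240,255:305][10:50],(500,400),interpolation=0)
i=np.hstack([a,b])[:,:,::-1];cv2.imwrite("pics/tab.png",cv2.resize(i,(800,320),interpolation=0))
E
```

```text
['top'] [ 0.6131 -0.0496  0.2697] [ 0.2  0.5  0.9  0.6  0.5 -0.1 -0.1 -0.7 -1.5 -0.3]
['scene'] [ 0.619  -0.0484  0.2839] [-0.4 -0.1 -0.5  0.1 -0.3  0.3  0.8 -0.1  0.4 -0.6]
['top', 'scene'] [ 0.6161 -0.0486  0.277 ] [ 0.3 -0.4  0.9 -1.  -0.1 -1.5 -0.7 -1.8 -1.9 -1.  -0.9 -0.5 -1.8 -0.6
 -2.   0.  -0.4 -0.2 -0.3 -0.7]
top orange/red [(array([304.04, 152.97]), 353, [294, 143, 21, 21]), (array([266., 163.]), 5, [265, 162, 3, 3]), (array([310.06, 182.8 ]), 358, [300, 173, 21, 21]), (array([267.61, 176.68]), 31, [265, 174, 7, 6]), (array([273.56, 219.51]), 363, [263, 209, 22, 22])]
top copper pred [[275.0, 217.6], [300.5, 205.0], [311.9, 178.9], [303.8, 151.7]]
knob top pred [270.8 175.5]
tab 0.033 [[266.6, 165.1], [265.8, 161.7]]
tab 0.042 [[266.7, 164.8], [265.9, 161.4]]
tab 0.049 [[266.8, 164.5], [266.0, 161.0]]
scene orange/red [(array([222.3 , 197.48]), 276, [212, 190, 21, 16]), (array([262.62, 201.46]), 65, [260, 196, 7, 12]), (array([261.18, 215.82]), 11, [257, 215, 10, 2]), (array([277.23, 216.31]), 13, [276, 214, 4, 5]), (array([237.93, 231.35]), 352, [227, 222, 23, 19]), (array([270.43, 237.09]), 368, [259, 228, 24, 19])]
scene copper pred [[222.5, 197.2], [221.2, 216.4], [240.0, 232.3], [271.0, 235.7]]
knob top pred [262.1 199.8]
tab 0.033 [[275.0, 217.9], [278.7, 218.4]]
tab 0.042 [[275.1, 215.5], [278.7, 216.0]]
tab 0.049 [[275.1, 213.6], [278.8, 214.0]]
```

View pics/tab.png

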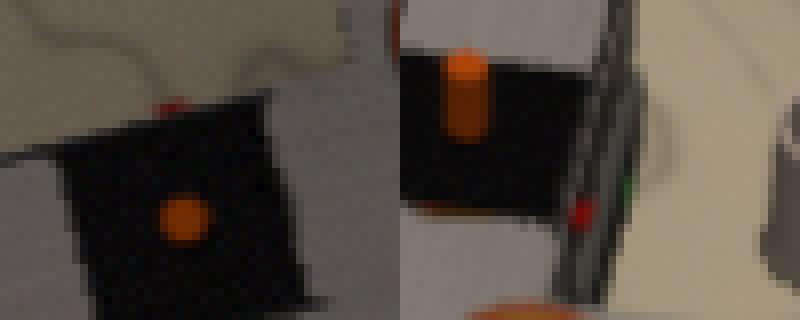

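```bash
cat >> h.py <<'E'
from scipy.spatial.transform import Rotation as R
def go(x,y,z,yaw):
    """slide/angular from current pose to TCP (x,y,z), pointing down, tool y at world yaw (rad)"""
    s=get_state();w=s["orientation"];r=R.from_quat([w[1],w[2],w[3],w[0]])
    ty=np.array([np.cos(yaw),np.sin(yaw),0]);tz=np.array([0,0,-1.]);T=R.from_matrix(np.c_[np.cross(ty,tz),ty,tz])
    print("slide",(r.inv().apply(np.array([x,y,z])-s["tcp_pos"])*1e3).round(1).tolist(),"ang",np.degrees((r.inv()*T).as_rotvec()).round(1).tolist())
def st():
    s=get_state();w=s["orientation"];ty=R.from_quat([w[1],w[2],w[3],w[0]]).as_matrix()[:,1]
    print("t",round(s["clock"],2),"tcp",np.round(s["tcp_pos"],4),"yaw",round(float(np.arctan2(ty[1],ty[0])),4),"F",np.round(s["wrist_force"],1),"gap",round(s["finger_gap"],4),"grip",round(s["grip_force"],1))
def W(v,x,y,z=0): c,s=np.cos(v[2]),np.sin(v[2]);return np.array([v[0]+c*x-s*y,v[1]+s*x+c*y,z])
def M(v,X): c,s=np.cos(v[2]),np.sin(v[2]);d=np.array(X)[:2]-v[:2];return np.array([c*d[0]+s*d[1],-s*d[0]+c*d[1]])
V={"top":[.6131,-.0496,.2697],"scene":[.619,-.0484,.2839]}
E
python3 - <<'E'
from h import *
import pickle;P=pickle.load(open("P0.pkl","rb"))
poly=np.array([(-165,140),(-165,-165),(90,-165),(90,-65),(40,-65),(40,140)])/1e3
for n,p in P.items():
    hsv=cv2.cvtColor(p["color"],cv2.COLOR_RGB2HSV); print(n,"deck hsv",hsv[230,250] if n=="top" else hsv[180,215], "counter",hsv[290,200])
    k=(267.6,176.7) if n=="top" else (262.5,199)
    X=atz(p,k,.134 if n=="top" else .128);print("knob",X.round(4),M(V[n],X).round(4))
    D=[(304.04,152.97),(310.06,182.8),(273.56,219.51)] if n=="top" else [(270.43,237.09),(237.93,231.35),(222.3,197.48)]
    for u in D: 
        X=atz(p,u,.112 if n=="top" else .108);m=M(V[n],X);print("disc",X.round(4),m.round(4),np.degrees(np.arctan2(m[1],m[0])).round(1)%360,np.hypot(*m).round(4))
go(.613,-.045,.22,1.848)
E
```

```text
top deck hsv [ 9 21 86] counter [18 63 93]
knob [ 0.6125 -0.0401  0.134 ] [0.002  0.0093]
disc [ 0.6832 -0.1401  0.112 ] [ 0.0435 -0.1059] 292.3 0.1144
disc [ 0.6009 -0.1587  0.112 ] [-0.0408 -0.1019] 248.2 0.1098
disc [ 0.4968 -0.0607  0.112 ] [-0.1151  0.0203] 170.0 0.1169
scene deck hsv [ 15  29 124] counter [ 19  60 162]
knob [ 0.6125 -0.0388  0.128 ] [-0.0035  0.0111]
disc [ 0.6858 -0.1407  0.108 ] [ 0.0383 -0.1073] 289.6 0.1139
disc [ 0.6034 -0.1595  0.108 ] [-0.0461 -0.1023] 245.7 0.1122
disc [ 0.4996 -0.0617  0.108 ] [-0.1183  0.0207] 170.1 0.1201
slide [-592.8, -412.6, 22.3] ang [0.0, 0.0, -35.4]
```

Emit:
jog_arm(moves=[{"slide": [-593,-413,22],"angular": [0,0,-35.4],"fingers": 0.3},{"slide": [-593,-413,22],"angular": [0,0,-35.4],"fingers": 0.3},{"slide": [-593,-413,22],"angular": [0,0,-35.4],"fingers": 0.3},{"slide": [-593,-413,22],"angular": [0,0,-35.4],"fingers": 0.3},{"slide": [-593,-413,22],"angular": [0,0,-35.4],"fingers": 0.3},{"slide": [-593,-413,22],"angular": [0,0,-35.4],"fingers": 0.3},{"slide": [-593,-413,22],"angular": [0,0,-35.4],"fingers": 0.3},{"slide": [-593,-413,22],"angular": [0,0,-35.4],"fingers": 0.3},{"slide": [-593,-413,22],"angular": [0,0,-35.4],"fingers": 0.3},{"slide": [-593,-413,22],"angular": [0,0,-35.4],"fingers": 0.3}], squeeze=20)

```text
clock: 1.73
tcp_pos: [0.4253, 0.2166, 0.2305]
orientation: [0.0, -0.138, 0.99, 0.0]
wrist_force: [1.3, 0.5, 0.1]
finger_gap: 0.0595
grip_force: 0.0
```

```bash
python3 -c "
from h import *
st();go(.6125,-.0395,.19,1.848)"
```

```text
t 1.73 tcp [0.4253 0.2166 0.2305] yaw 1.848 F [1.3 0.5 0.1] gap 0.0595 grip 0.0
slide [-109.9, -297.6, 40.6] ang [0.0, 0.1, -0.0]
```

Emit:
jog_arm(moves=[{"slide": [-110,-297,40]},{"slide": [-110,-297,40]},{"slide": [-110,-297,40]},{"slide": [-110,-297,40]},{"slide": [-110,-297,40]},{"slide": [-110,-297,40]},{"slide": [-110,-297,40]},{"slide": [-110,-297,40]},{"slide": [-110,-297,40]},{"slide": [-110,-297,40]}])

```text
schema error: expected keys fingers, slide, angular
```

```bash
python3 -c "
from h import *
st();go(.6125,-.0395,.124,1.848)"
```

```text
t 1.73 tcp [0.4253 0.2166 0.2305] yaw 1.848 F [1.3 0.5 0.1] gap 0.0595 grip 0.0
slide [-109.8, -297.6, 106.6] ang [0.0, 0.1, -0.0]
```

Emit:
jog_arm(moves=[{"slide": [-110,-297,40],"angular": [0,0,0],"fingers": 0.5},{"slide": [-110,-297,40],"angular": [0,0,0],"fingers": 0.5},{"slide": [-110,-297,40],"angular": [0,0,0],"fingers": 0.5},{"slide": [-110,-297,40],"angular": [0,0,0],"fingers": 0.5},{"slide": [-110,-297,40],"angular": [0,0,0],"fingers": 0.5},{"slide": [-110,-297,40],"angular": [0,0,0],"fingers": 0.5},{"slide": [-110,-297,40],"angular": [0,0,0],"fingers": 0.5},{"slide": [-110,-297,40],"angular": [0,0,0],"fingers": 0.5},{"slide": [-110,-297,40],"angular": [0,0,0],"fingers": 0.5},{"slide": [-110,-297,40],"angular": [0,0,0],"fingers": 0.5}])

```text
clock: 2.57
tcp_pos: [0.6118, -0.0387, 0.1892]
orientation: [-0.001, -0.137, 0.991, 0.0]
wrist_force: [-0.3, -0.9, -0.3]
finger_gap: 0.0424
grip_force: 0.0
```

```bash
python3 -c "
from h import *
st();go(.6125,-.0395,.126,1.848)
for n in ('top','scene'):save(read_camera(n),n+'1')
t=cv2.imread('pics/top1.png');a=cv2.resize(t[110:260,200:350],(400,400));t=cv2.imread('pics/scene1.png');b=cv2.resize(t[130:280,170:320],(400,400));cv2.imwrite('pics/ts1.png',np.hstack([a,b]))"
```

```text
t 2.57 tcp [ 0.6118 -0.0387  0.1892] yaw 1.8451 F [-0.3 -0.9 -0.3] gap 0.0424 grip 0.0
slide [-0.5, -1.1, 63.2] ang [0.1, -0.1, -0.2]
```

View pics/ts1.png

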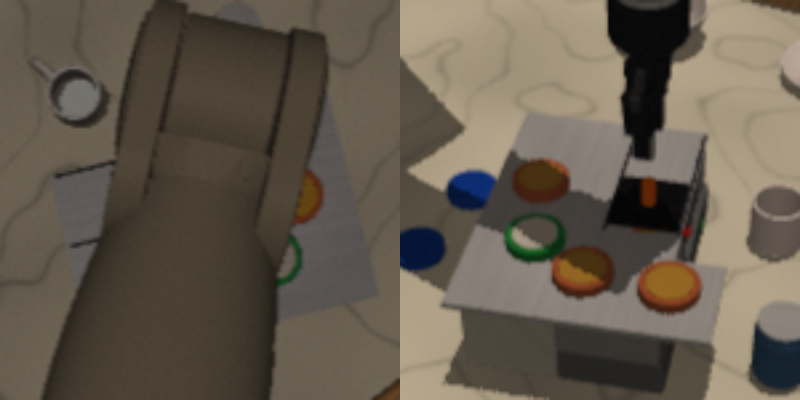

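Emit:
jog_arm(moves=[{"slide": [0,-1,32],"angular": [0,0,0],"fingers": 0.5},{"slide": [0,-1,63],"angular": [0,0,0],"fingers": 0.5},{"slide": [0,-1,63],"angular": [0,0,0],"fingers": 0.5},{"slide": [0,-1,63],"angular": [0,0,0],"fingers": 1},{"slide": [0,-1,63],"angular": [0,0,0],"fingers": 1},{"slide": [0,-1,63],"angular": [0,0,0],"fingers": 1},{"slide": [0,-1,63],"angular": [0,0,0],"fingers": 1},{"slide": [0,-1,63],"angular": [0,0,0],"fingers": 1}])

```text
clock: 3.33
tcp_pos: [0.6126, -0.038, 0.1293]
orientation: [0.001, -0.138, 0.99, -0.0]
wrist_force: [-1.5, -0.1, 5.1]
finger_gap: 0.0148
grip_force: 21.3
```

```bash
python3 -c "
from h import *
st()"
```

```text
t 3.33 tcp [ 0.6126 -0.038   0.1293] yaw 1.8482 F [-1.5 -0.1  5.1] gap 0.0148 grip 21.3
```

Emit:
jog_arm(moves=[{"slide": [0,4,-3],"angular": [0,0,0],"fingers": 1},{"slide": [0,14,-3],"angular": [0,0,0],"fingers": 1},{"slide": [0,26,-3],"angular": [0,0,0],"fingers": 1},{"slide": [0,38,-3],"angular": [0,0,0],"fingers": 1},{"slide": [0,50,-3],"angular": [0,0,0],"fingers": 1},{"slide": [0,62,-3],"angular": [0,0,0],"fingers": 1},{"slide": [0,74,-3],"angular": [0,0,0],"fingers": 1},{"slide": [0,82,-3],"angular": [0,0,0],"fingers": 1},{"slide": [0,85,-3],"angular": [0,0,0],"fingers": 1},{"slide": [0,85,-3],"angular": [0,0,0],"fingers": 1}])

```text
clock: 4.17
tcp_pos: [0.589, 0.0459, 0.1296]
orientation: [0.001, -0.139, 0.99, 0.001]
wrist_force: [5.4, 3.3, -10.6]
finger_gap: 0.0149
grip_force: 21.0
```

```bash
python3 -c "
from h import *
st()"
```

```text
t 4.17 tcp [0.589  0.0459 0.1296] yaw 1.8498 F [  5.4   3.3 -10.6] gap 0.0149 grip 21.0
```

Emit:
jog_arm(moves=[{"slide": [-1,4,2],"angular": [0,0,0],"fingers": 1},{"slide": [-1,8,2],"angular": [0,0,0],"fingers": 1},{"slide": [-1,10,2],"angular": [0,0,0],"fingers": 1},{"slide": [-1,10,2],"angular": [0,0,0],"fingers": 1},{"slide": [-1,10,2],"angular": [0,0,0],"fingers": 1}])

```text
clock: 4.58
tcp_pos: [0.5881, 0.05, 0.1294]
orientation: [0.001, -0.137, 0.991, -0.004]
wrist_force: [2.5, -14.5, -2.5]
finger_gap: 0.0146
grip_force: 22.0
```

```bash
python3 -c "
from h import *
st()"
```

```text
t 4.58 tcp [0.5881 0.05   0.1294] yaw 1.8452 F [  2.5 -14.5  -2.5] gap 0.0146 grip 22.0
```

Emit:
jog_arm(moves=[{"slide": [0,-4,0],"angular": [0,0,0],"fingers": 1},{"slide": [0,-4,0],"angular": [0,0,0],"fingers": 1},{"slide": [0,-4,0],"angular": [0,0,0],"fingers": 1}])

```text
clock: 4.83
tcp_pos: [0.5882, 0.0496, 0.1294]
orientation: [0.001, -0.138, 0.99, -0.0]
wrist_force: [0.2, -2.6, 3.9]
finger_gap: 0.0151
grip_force: 22.4
```

```bash
python3 -c "
from h import *
st()"
```

```text
t 4.83 tcp [0.5882 0.0496 0.1294] yaw 1.8476 F [ 0.2 -2.6  3.9] gap 0.0151 grip 22.4
```

Emit:
jog_arm(moves=[{"slide": [0,0,0],"angular": [0,0,0],"fingers": 0.5},{"slide": [0,0,0],"angular": [0,0,0],"fingers": 0.5},{"slide": [0,0,0],"angular": [0,0,90],"fingers": 0.5},{"slide": [0,0,0],"angular": [0,0,90],"fingers": 0.5},{"slide": [0,0,0],"angular": [0,0,90],"fingers": 0.5},{"slide": [0,0,0],"angular": [0,0,90],"fingers": 0.5},{"slide": [0,0,0],"angular": [0,0,90],"fingers": 0.5},{"slide": [0,0,0],"angular": [0,0,90],"fingers": 0.5},{"slide": [0,0,0],"angular": [0,0,90],"fingers": 0.5},{"slide": [0,0,0],"angular": [0,0,90],"fingers": 0.5}])

```text
clock: 5.67
tcp_pos: [0.5874, 0.0505, 0.1279]
orientation: [-0.001, 0.356, 0.934, 0.0]
wrist_force: [-0.4, -0.0, -0.1]
finger_gap: 0.0426
grip_force: 0.0
```

```bash
python3 -c "
from h import *
st();go(.5882,.0496,.129,.272)"
```

```text
t 5.67 tcp [0.5874 0.0505 0.1279] yaw 0.8424 F [-0.4 -0.  -0.1] gap 0.0426 grip 0.0
slide [-1.2, -0.1, -1.1] ang [-0.0, -0.1, 32.7]
```

Emit:
jog_arm(moves=[{"slide": [-1,0,-2],"angular": [0,0,32],"fingers": 0.5},{"slide": [-1,0,-2],"angular": [0,0,32],"fingers": 0.5},{"slide": [-1,0,-2],"angular": [0,0,32],"fingers": 0.5},{"slide": [-1,0,-2],"angular": [0,0,32],"fingers": 0.5},{"slide": [-1,0,-2],"angular": [0,0,32],"fingers": 0.5},{"slide": [-1,0,-2],"angular": [0,0,32],"fingers": 1},{"slide": [-1,0,-2],"angular": [0,0,32],"fingers": 1},{"slide": [-1,0,-2],"angular": [0,0,32],"fingers": 1},{"slide": [-1,0,-2],"angular": [0,0,32],"fingers": 1},{"slide": [-1,0,-2],"angular": [0,0,32],"fingers": 1}])

```text
clock: 6.5
tcp_pos: [0.5881, 0.0494, 0.1301]
orientation: [-0.001, 0.597, 0.802, -0.0]
wrist_force: [-1.1, -0.2, 0.7]
finger_gap: 0.0146
grip_force: 20.0
```

```bash
python3 -c "
from h import *
st()"
```

```text
t 6.5 tcp [0.5881 0.0494 0.1301] yaw 0.2904 F [-1.1 -0.2  0.7] gap 0.0146 grip 20.0
```

Emit:
jog_arm(moves=[{"slide": [0,0,0],"angular": [0,0,0],"fingers": 0.4},{"slide": [0,0,0],"angular": [0,0,0],"fingers": 0.4},{"slide": [0,0,-40],"angular": [0,0,0],"fingers": 0.2},{"slide": [0,0,-70],"angular": [0,0,0],"fingers": 0},{"slide": [220,-110,-70],"angular": [0,0,0],"fingers": 0},{"slide": [220,-110,-70],"angular": [0,0,0],"fingers": 0},{"slide": [220,-110,-70],"angular": [0,0,0],"fingers": 0},{"slide": [220,-110,-70],"angular": [0,0,0],"fingers": 0},{"slide": [220,-110,-70],"angular": [0,0,0],"fingers": 0},{"slide": [220,-110,-70],"angular": [0,0,0],"fingers": 0}])

```text
clock: 7.33
tcp_pos: [0.419, 0.2297, 0.2005]
orientation: [0.0, 0.598, 0.802, 0.001]
wrist_force: [-0.3, 0.9, -0.2]
finger_gap: 0.0854
grip_force: 0.0
```

```bash
python3 - <<'E'
from h import *
import pickle
st()
P={n:read_camera(n) for n in("top","scene")};pickle.dump(P,open("P1.pkl","wb"))
a=cv2.resize(P["top"]["color"][110:260,200:350],(400,400),interpolation=cv2.INTER_CUBIC);b=cv2.resize(P["scene"]["color"][150:270,180:300],(400,400),interpolation=cv2.INTER_CUBIC)
cv2.imwrite('pics/ts2.png',np.hstack([a,b])[:,:,::-1])
E
```

```text
t 7.33 tcp [0.419  0.2297 0.2005] yaw 0.2893 F [-0.3  0.9 -0.2] gap 0.0854 grip 0.0
```

View pics/ts2.png

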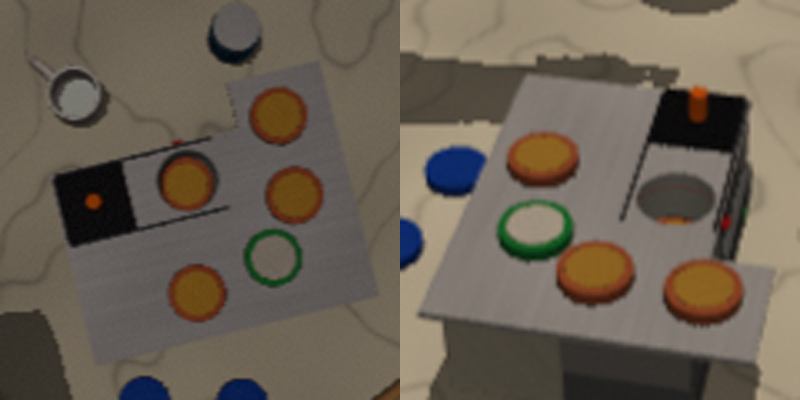

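```bash
python3 - <<'E'
from h import *
import pickle;P=pickle.load(open("P1.pkl","rb"))
K=np.array([.5881,.0495])
for n,p in P.items():
    B=[b for b in blobs(p,(170,120,40),(25,255,255),10) if 200<b[0][0]<330 and 140<b[0][1]<260]
    print([ (b[0].tolist(),b[1]) for b in B])
    kb=min([b for b in B if b[1]<80],key=lambda b:b[0][0] if n=="top" else b[0][1])
    X=atz(p,kb[0],.134 if n=="top" else .121)
    off=K-X[:2];print(n,"knob off mm",(off*1e3).round(1))
    h=(200+188*.375,110+180.5*.375) if n=="top" else (180+275.5*.3,150+198*.3)
    H=atz(p,h,.1)[:2]+off;d=K-H;print("hole",H.round(4),"dist",np.hypot(*d).round(4),"psi",np.arctan2(-d[0],d[1]).round(4))
    for b in B:
        if b[1]>200: print(" disc",(atz(p,b[0],.112 if n=="top" else .108)[:2]+off).round(4))
# yaw per camera from plate/deck mask, top
p=P["top"];hsv=cv2.cvtColor(p["color"],cv2.COLOR_RGB2HSV)
m=((hsv[:,:,1]<45)&(hsv[:,:,2]>60)).astype(np.uint8)
n,l,s,c=cv2.connectedComponentsWithStats(m);i=l[230,250];cn=max(cv2.findContours((l==i).astype(np.uint8),0,cv2.CHAIN_APPROX_NONE)[0],key=len)[:,0]
X=np.array([atz(p,u,.1)[:2] for u in cn])
def rs(v,lines):
    m=np.array([M(v,x) for x in X])*1e3
    d=np.stack([abs(m[:,0]+165),abs(m[:,1]+165),abs(m[:,0]-90)+1e3*(m[:,1]>-60)],1)
    return np.minimum(d.min(1),6)
for k in range(1):
    r=least_squares(rs,[.6131,-.0496,.27],args=(0,),loss="soft_l1",diff_step=1e-4);print(s[i],r.x.round(4),(rs(r.x,0)<2).sum(),len(X))
E
```

```text
[([303.99, 152.93], 353), ([269.63, 178.48], 323), ([310.06, 182.8], 358), ([234.71, 185.14], 35), ([273.54, 219.5], 362)]
top knob off mm [1.  1.3]
hole [ 0.6139 -0.0483] dist 0.1012 psi 0.2578
 disc [ 0.6843 -0.1386]
 disc [ 0.6106 -0.0454]
 disc [ 0.6019 -0.1574]
 disc [ 0.4978 -0.0593]
[([268.8, 180.64], 61), ([222.3, 197.48], 276), ([261.76, 215.53], 17), ([277.36, 216.29], 14), ([237.89, 231.34], 351), ([270.46, 237.08], 367)]
scene knob off mm [-0.3  0.4]
hole [ 0.6172 -0.0474] dist 0.1012 psi 0.2916
 disc [ 0.4993 -0.0613]
 disc [ 0.6029 -0.1591]
 disc [ 0.6855 -0.1402]
[ 218  133  125  114 5945] [ 0.6144 -0.0474  0.2697] 226 507
```

```bash
python3 - <<'E'
import workcell
print([ (k,getattr(workcell,k)) for k in dir(workcell) if k[0]!="_" and not callable(getattr(workcell,k))][:20])
from h import *
print(get_state().keys())
go(.6024,-.1583,.16,1.456)
E
```

```text
[('tips_ahead', 0.011)]
dict_keys(['clock', 'joint_pos', 'qvel', 'tau', 'tcp_pos', 'orientation', 'wrist_force', 'ft_torque', 'grip_force', 'finger_gap'])
slide [-427.0, 64.1, 40.0] ang [0.0, -0.1, -66.5]
```

Emit:
jog_arm(moves=[{"slide": [-427,64,0],"angular": [0,0,-66.5],"fingers": 0.12},{"slide": [-427,64,0],"angular": [0,0,-66.5],"fingers": 0.12},{"slide": [-427,64,0],"angular": [0,0,-66.5],"fingers": 0.12},{"slide": [-427,64,0],"angular": [0,0,-66.5],"fingers": 0.12},{"slide": [-427,64,0],"angular": [0,0,-66.5],"fingers": 0.12},{"slide": [-427,64,0],"angular": [0,0,-66.5],"fingers": 0.12},{"slide": [-427,64,0],"angular": [0,0,-66.5],"fingers": 0.12},{"slide": [-427,64,0],"angular": [0,0,-66.5],"fingers": 0.12},{"slide": [-427,64,0],"angular": [0,0,-66.5],"fingers": 0.12},{"slide": [-427,64,0],"angular": [0,0,-66.5],"fingers": 0.12}])

```text
clock: 8.27
tcp_pos: [0.5853, -0.1239, 0.2004]
orientation: [0.001, 0.059, 0.998, -0.0]
wrist_force: [1.4, 0.4, 0.8]
finger_gap: 0.075
grip_force: 0.0
```

```bash
python3 - <<'E'
from h import *
st();go(.6024,-.1583,.14,1.456)
E
```

```text
t 8.27 tcp [ 0.5853 -0.1239  0.2004] yaw 1.4532 F [1.4 0.4 0.8] gap 0.075 grip 0.0
slide [-20.9, -32.2, 60.4] ang [-0.0, 0.1, -0.2]
```

Emit:
jog_arm(moves=[{"slide": [-15,2,30],"angular": [0,0,0],"fingers": 0.12},{"slide": [-15,2,60],"angular": [0,0,0],"fingers": 0.12},{"slide": [-15,2,60],"angular": [0,0,0],"fingers": 0.12},{"slide": [-15,2,60],"angular": [0,0,0],"fingers": 0.12}])

```text
clock: 8.6
tcp_pos: [0.5979, -0.121, 0.1384]
orientation: [-0.002, 0.062, 0.998, 0.001]
wrist_force: [-0.1, -0.4, 0.0]
finger_gap: 0.075
grip_force: 0.0
```

```bash
python3 - <<'E'
from h import *
st();go(.6024,-.1583,.114,1.456)
E
```

```text
t 8.6 tcp [ 0.5979 -0.121   0.1384] yaw 1.4467 F [-0.1 -0.4  0. ] gap 0.075 grip 0.0
slide [-9.2, -36.4, 24.4] ang [0.1, -0.3, -0.5]
```

Emit:
jog_arm(moves=[{"slide": [-9,-36,0],"angular": [0,0,-0.5],"fingers": 0.12},{"slide": [-9,-36,0],"angular": [0,0,-0.5],"fingers": 0.12},{"slide": [-9,-36,0],"angular": [0,0,-0.5],"fingers": 0.12},{"slide": [-9,-36,0],"angular": [0,0,-0.5],"fingers": 0.12}])

```text
clock: 8.93
tcp_pos: [0.6046, -0.1577, 0.1424]
orientation: [0.001, 0.057, 0.998, -0.0]
wrist_force: [0.1, -0.4, 0.0]
finger_gap: 0.0752
grip_force: 0.0
```

```bash
python3 - <<'E'
from h import *
st();go(.6024,-.1583,.114,1.456)
E
```

```text
t 8.93 tcp [ 0.6046 -0.1577  0.1424] yaw 1.4562 F [ 0.1 -0.4  0. ] gap 0.0752 grip 0.0
slide [2.2, -0.8, 28.3] ang [-0.0, 0.2, 0.0]
```

Emit:
jog_arm(moves=[{"slide": [2,-1,14],"angular": [0,0,0],"fingers": 0.12},{"slide": [2,-1,24],"angular": [0,0,0],"fingers": 0.12},{"slide": [2,-1,28],"angular": [0,0,0],"fingers": 0.12},{"slide": [2,-1,28],"angular": [0,0,0],"fingers": 0.12},{"slide": [2,-1,28],"angular": [0,0,0],"fingers": 0.12}])

```text
clock: 9.35
tcp_pos: [0.6017, -0.1578, 0.1122]
orientation: [-0.0, 0.057, 0.998, 0.0]
wrist_force: [0.5, 0.1, -0.5]
finger_gap: 0.0753
grip_force: 0.0
```

```bash
python3 - <<'E'
from h import *
st();p=read_camera("scene")
cv2.imwrite('pics/g1.png',cv2.resize(p["color"][170:270,180:300],(480,400),interpolation=cv2.INTER_CUBIC)[:,:,::-1])
E
```

```text
t 9.35 tcp [ 0.6017 -0.1578  0.1122] yaw 1.457 F [ 0.5  0.1 -0.5] gap 0.0753 grip 0.0
```

View pics/g1.png

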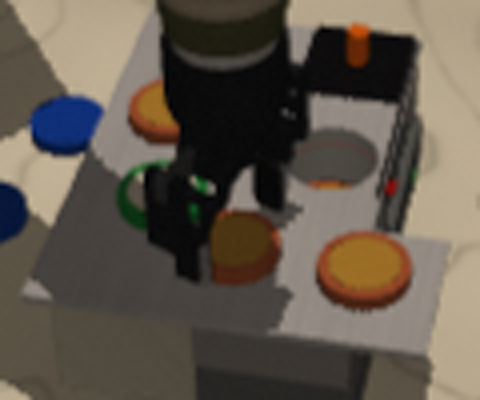

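Emit:
jog_arm(moves=[{"slide": [0,0,0],"angular": [0,0,0],"fingers": 0.35},{"slide": [0,0,0],"angular": [0,0,0],"fingers": 0.35},{"slide": [0,0,0],"angular": [0,0,0],"fingers": 0.35},{"slide": [0,0,0],"angular": [0,0,0],"fingers": 0.35},{"slide": [0,0,0],"angular": [0,0,0],"fingers": 0.35}])

```text
clock: 9.82
tcp_pos: [0.6024, -0.1585, 0.113]
orientation: [0.001, 0.057, 0.998, -0.0]
wrist_force: [0.4, -0.1, 3.2]
finger_gap: 0.0587
grip_force: 21.9
```

```bash
python3 - <<'E'
from h import *
st();m=(.6152,-.0470,.272)
s=get_state()["tcp_pos"];print(M(m,s))
go(m[0],m[1],.1122,1.456)
E
```

```text
t 9.82 tcp [ 0.6024 -0.1585  0.113 ] yaw 1.4564 F [ 0.4 -0.1  3.2] gap 0.0587 grip 21.9
[-0.04225781 -0.10391934]
slide [0.0, 112.2, 0.8] ang [-0.0, 0.1, 0.0]
```

Emit:
jog_arm(moves=[{"slide": [0,5,1],"angular": [0,0,0],"fingers": 0.35},{"slide": [0,15,1],"angular": [0,0,0],"fingers": 0.35},{"slide": [0,26,1],"angular": [0,0,0],"fingers": 0.35},{"slide": [0,37,1],"angular": [0,0,0],"fingers": 0.35},{"slide": [0,48,1],"angular": [0,0,0],"fingers": 0.35},{"slide": [0,59,1],"angular": [0,0,0],"fingers": 0.35},{"slide": [0,70,1],"angular": [0,0,0],"fingers": 0.35},{"slide": [0,80,1],"angular": [0,0,0],"fingers": 0.35},{"slide": [0,85,1],"angular": [0,0,0],"fingers": 0.35},{"slide": [0,85,1],"angular": [0,0,0],"fingers": 0.35}])

```text
clock: 10.65
tcp_pos: [0.6129, -0.0733, 0.1129]
orientation: [0.002, 0.057, 0.998, -0.0]
wrist_force: [-0.2, 2.0, 8.1]
finger_gap: 0.0587
grip_force: 22.2
```

```bash
python3 - <<'E'
from h import *
st();m=(.6152,-.0470,.272)
go(m[0],m[1],.1125,1.456)
E
```

```text
t 10.65 tcp [ 0.6129 -0.0733  0.1129] yaw 1.4573 F [-0.2  2.   8.1] gap 0.0587 grip 22.2
slide [0.7, 26.4, 0.4] ang [-0.0, 0.2, 0.1]
```

Emit:
jog_arm(moves=[{"slide": [0.5,8,0],"angular": [0,0,0],"fingers": 0.35},{"slide": [0.5,17,0],"angular": [0,0,0],"fingers": 0.35},{"slide": [0.5,24,0],"angular": [0,0,0],"fingers": 0.35},{"slide": [0.5,26,0],"angular": [0,0,0],"fingers": 0.35},{"slide": [0.5,26,0],"angular": [0,0,0],"fingers": 0.35},{"slide": [0.5,26,0],"angular": [0,0,0],"fingers": 0.35}])

```text
clock: 11.15
tcp_pos: [0.6136, -0.0479, 0.1107]
orientation: [-0.001, 0.057, 0.998, 0.0]
wrist_force: [-0.5, 0.7, -0.8]
finger_gap: 0.0587
grip_force: 21.6
```

```bash
python3 - <<'E'
from h import *
st();m=(.6152,-.0470,.272)
go(m[0],m[1],.1125,1.456)
E
```

```text
t 11.15 tcp [ 0.6136 -0.0479  0.1107] yaw 1.4565 F [-0.5  0.7 -0.8] gap 0.0587 grip 21.6
slide [-1.5, 1.1, -1.8] ang [0.0, -0.1, 0.0]
```

Emit:
jog_arm(moves=[{"slide": [0,0,-1],"angular": [0,0,0],"fingers": 0.15},{"slide": [0,0,-2],"angular": [0,0,0],"fingers": 0.15},{"slide": [0,0,-2],"angular": [0,0,0],"fingers": 0.15},{"slide": [0,0,-25],"angular": [0,0,0],"fingers": 0.15},{"slide": [0,0,-50],"angular": [0,0,0],"fingers": 0.15},{"slide": [0,0,-50],"angular": [0,0,0],"fingers": 0.15},{"slide": [0,0,-50],"angular": [0,0,0],"fingers": 0.15}])

```text
clock: 11.73
tcp_pos: [0.6154, -0.0485, 0.1631]
orientation: [0.002, 0.057, 0.998, -0.0]
wrist_force: [-0.4, 0.3, 0.6]
finger_gap: 0.0723
grip_force: 0.0
```

```bash
python3 - <<'E'
from h import *
st();p=read_camera("scene")
cv2.imwrite('pics/g2.png',cv2.resize(p["color"][170:270,180:300],(720,600),interpolation=cv2.INTER_CUBIC)[:,:,::-1])
print(blobs(p,(170,120,40),(25,255,255),5))
go(.6849,-.1394,.16,2.217)
E
```

```text
t 11.73 tcp [ 0.6154 -0.0485  0.1631] yaw 1.4561 F [-0.4  0.3  0.6] gap 0.0723 grip 0.0
[(array([316.24, 110.13]), 2373, [281, 86, 72, 50]), (array([268.5, 185. ]), 10, [267, 184, 4, 3]), (array([222.33, 197.5 ]), 277, [212, 190, 21, 16]), (array([261.62, 214.14]), 65, [254, 212, 16, 5]), (array([277.08, 216.42]), 12, [276, 214, 3, 5]), (array([270.37, 237.04]), 371, [259, 228, 24, 19]), (array([144.04, 253.86]), 174, [141, 240, 8, 30]), (array([166.23, 316.87]), 344, [150, 302, 31, 24]), (array([170.59, 337.04]), 80, [156, 329, 27, 12])]
slide [-80.4, -82.4, 1.8] ang [-0.0, 0.1, -43.6]
```

View pics/g2.png

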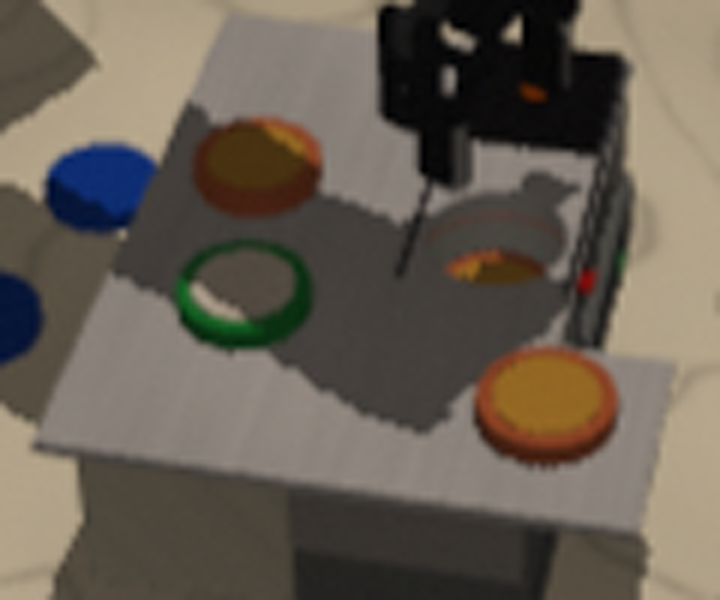

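Emit:
jog_arm(moves=[{"slide": [-80,-82,3],"angular": [0,0,-43.6],"fingers": 0.12},{"slide": [-80,-82,3],"angular": [0,0,-43.6],"fingers": 0.12},{"slide": [-80,-82,3],"angular": [0,0,-43.6],"fingers": 0.12},{"slide": [-80,-82,3],"angular": [0,0,-43.6],"fingers": 0.12},{"slide": [-80,-82,3],"angular": [0,0,-43.6],"fingers": 0.12},{"slide": [-80,-82,3],"angular": [0,0,-43.6],"fingers": 0.12},{"slide": [-80,-82,3],"angular": [0,0,-43.6],"fingers": 0.12},{"slide": [-80,-82,3],"angular": [0,0,-43.6],"fingers": 0.12},{"slide": [-80,-82,3],"angular": [0,0,-43.6],"fingers": 0.12}])

```text
clock: 12.53
tcp_pos: [0.6837, -0.1384, 0.1574]
orientation: [-0.001, -0.316, 0.949, 0.0]
wrist_force: [0.2, 0.4, -0.5]
finger_gap: 0.0748
grip_force: 0.0
```

```bash
python3 - <<'E'
from h import *
st();go(.6849,-.1394,.112,2.217)
E
```

```text
t 12.53 tcp [ 0.6837 -0.1384  0.1574] yaw 2.2145 F [ 0.2  0.4 -0.5] gap 0.0748 grip 0.0
slide [-0.4, -1.6, 45.4] ang [0.1, -0.0, -0.1]
```

Emit:
jog_arm(moves=[{"slide": [0,-1,20],"angular": [0,0,0],"fingers": 0.12},{"slide": [0,-1,36],"angular": [0,0,0],"fingers": 0.12},{"slide": [0,-1,45],"angular": [0,0,0],"fingers": 0.12},{"slide": [0,-1,45],"angular": [0,0,0],"fingers": 0.12},{"slide": [0,-1,45],"angular": [0,0,0],"fingers": 0.12},{"slide": [0,-1,45],"angular": [0,0,0],"fingers": 0.35},{"slide": [0,-1,45],"angular": [0,0,0],"fingers": 0.35},{"slide": [0,-1,45],"angular": [0,0,0],"fingers": 0.35},{"slide": [0,-1,45],"angular": [0,0,0],"fingers": 0.35},{"slide": [0,-1,45],"angular": [0,0,0],"fingers": 0.35}])

```text
clock: 13.37
tcp_pos: [0.6856, -0.1396, 0.1146]
orientation: [0.001, -0.318, 0.948, -0.001]
wrist_force: [0.6, -0.6, 4.6]
finger_gap: 0.0583
grip_force: 22.0
```

```bash
python3 - <<'E'
from h import *
st();go(.6146,-.0474,.112,2.217)
E
```

```text
t 13.37 tcp [ 0.6856 -0.1396  0.1146] yaw 2.2172 F [ 0.6 -0.6  4.6] gap 0.0583 grip 22.0
slide [1.1, 116.4, 2.4] ang [-0.1, 0.1, 0.0]
```

Emit:
jog_arm(moves=[{"slide": [0,5,1],"angular": [0,0,0],"fingers": 0.35},{"slide": [0,15,1],"angular": [0,0,0],"fingers": 0.35},{"slide": [0,26,1],"angular": [0,0,0],"fingers": 0.35},{"slide": [0,37,1],"angular": [0,0,0],"fingers": 0.35},{"slide": [0,48,1],"angular": [0,0,0],"fingers": 0.35},{"slide": [0,59,1],"angular": [0,0,0],"fingers": 0.35},{"slide": [0,70,1],"angular": [0,0,0],"fingers": 0.35},{"slide": [0,81,1],"angular": [0,0,0],"fingers": 0.35},{"slide": [0,90,1],"angular": [0,0,0],"fingers": 0.35},{"slide": [0,90,1],"angular": [0,0,0],"fingers": 0.35}])

```text
clock: 14.2
tcp_pos: [0.6311, -0.0667, 0.1145]
orientation: [0.002, -0.318, 0.948, -0.001]
wrist_force: [-2.1, 2.3, 9.8]
finger_gap: 0.0584
grip_force: 22.5
```

```bash
python3 - <<'E'
from h import *
st();go(.6146,-.0474,.112,2.217)
E
```

```text
t 14.2 tcp [ 0.6311 -0.0667  0.1145] yaw 2.2182 F [-2.1  2.3  9.8] gap 0.0584 grip 22.5
slide [1.5, 25.4, 2.5] ang [-0.1, 0.1, 0.1]
```

Emit:
jog_arm(moves=[{"slide": [1,8,0],"angular": [0,0,0],"fingers": 0.35},{"slide": [1,17,0],"angular": [0,0,0],"fingers": 0.35},{"slide": [1,23,0],"angular": [0,0,0],"fingers": 0.35},{"slide": [1,25,0],"angular": [0,0,0],"fingers": 0.35},{"slide": [1,25,0],"angular": [0,0,0],"fingers": 0.35},{"slide": [1,25,0],"angular": [0,0,0],"fingers": 0.35}])

```text
clock: 14.7
tcp_pos: [0.6143, -0.0481, 0.112]
orientation: [-0.0, -0.318, 0.948, 0.0]
wrist_force: [-0.5, 0.0, -0.1]
finger_gap: 0.0581
grip_force: 21.6
```

```bash
python3 - <<'E'
from h import *
st();go(.6146,-.0474,.112,2.217)
E
```

```text
t 14.7 tcp [ 0.6143 -0.0481  0.112 ] yaw 2.2174 F [-0.5  0.  -0.1] gap 0.0581 grip 21.6
slide [-0.6, 0.4, 0.0] ang [0.0, -0.0, 0.0]
```

Emit:
jog_arm(moves=[{"slide": [0,0,-1],"angular": [0,0,0],"fingers": 0.15},{"slide": [0,0,-2],"angular": [0,0,0],"fingers": 0.15},{"slide": [0,0,-2],"angular": [0,0,0],"fingers": 0.15},{"slide": [0,0,-40],"angular": [0,0,0],"fingers": 0.15},{"slide": [0,0,-80],"angular": [0,0,0],"fingers": 0.15},{"slide": [-60,260,-80],"angular": [0,0,0],"fingers": 0.15},{"slide": [-60,260,-80],"angular": [0,0,0],"fingers": 0.15},{"slide": [-60,260,-80],"angular": [0,0,0],"fingers": 0.15},{"slide": [-60,260,-80],"angular": [0,0,0],"fingers": 0.15},{"slide": [-60,260,-80],"angular": [0,0,0],"fingers": 0.15}])

```text
clock: 15.53
tcp_pos: [0.529, 0.1432, 0.1923]
orientation: [0.0, -0.317, 0.948, 0.0]
wrist_force: [0.8, 0.7, 0.3]
finger_gap: 0.0725
grip_force: 0.0
```

```bash
python3 - <<'E'
from h import *
import pickle
st();P={n:read_camera(n) for n in("top","scene")};pickle.dump(P,open("P2.pkl","wb"))
for n in P:
    for t in("mark_line","disc_in_c","mark","tube_floor","mouth"):
        for d in tip_of(t,P[n])[:3]:print(n,t,np.round(d["point"],1),round(d["p"],2))
    for d in look_for("mark_line",P[n])[:3]:print(n,"ring",np.round(d["point"],1),round(d["p"],2))
    print([b for b in blobs(P[n],(170,120,40),(25,255,255),5) if 200<b[0][0]<330 and 140<b[0][1]<260])
p=P["scene"]["color"];cv2.imwrite('pics/g3.png',cv2.resize(p[190:235,235:295],(800,600),interpolation=cv2.INTER_CUBIC)[:,:,::-1])
E
```

```text
t 15.53 tcp [0.529  0.1432 0.1923] yaw 2.2163 F [0.8 0.7 0.3] gap 0.0725 grip 0.0Traceback (most recent call last):
  File "<stdin>", line 6, in <module>
ValueError: it knows: bowl, decaf, disc_a, disc_b, disc_c, disc_in, espresso_cup, jar, magazine, mark_line, mouth, saucer, shutter_knob, spoon, sugar_tin, tube_floor
```

```bash
python3 - <<'E'
from h import *
import pickle
P={n:read_camera(n) for n in("top","scene")};pickle.dump(P,open("P2.pkl","wb"))
for n in P:
    for t in("mark_line","disc_in","tube_floor","mouth"):
        for d in tip_of(t,P[n])[:3]:print(n,t,np.round(d["point"],1),round(d["p"],2))
    for d in look_for("mark_line",P[n])[:3]:print(n,"ring",np.round(d["point"],1),round(d["p"],2))
    print([b for b in blobs(P[n],(170,120,40),(25,255,255),5) if 200<b[0][0]<330 and 140<b[0][1]<260])
p=P["scene"]["color"];cv2.imwrite('pics/g3.png',cv2.resize(p[190:235,235:295],(800,600),interpolation=cv2.INTER_CUBIC)[:,:,::-1])
E
```

```text
top mouth [271.2 175.8] 0.73
top mouth [268.9 181.8] 0.24
[(array([265.67, 163.  ]), 6, [264, 162, 4, 3]), (array([269.94, 178.12]), 352, [260, 168, 21, 21]), (array([234.71, 185.14]), 35, [232, 182, 7, 7]), (array([273.49, 219.46]), 362, [263, 209, 22, 22])]
scene tube_floor [261.9 231.7] 0.73
scene mouth [263.2 207.4] 0.81
scene ring [247.5 229.4] 0.25
[(array([268.95, 180.62]), 58, [266, 176, 7, 11]), (array([222.3 , 197.48]), 276, [212, 190, 21, 16]), (array([261.79, 212.35]), 133, [252, 208, 20, 9]), (array([277.23, 216.31]), 13, [276, 214, 4, 5])]
```

View pics/g3.png

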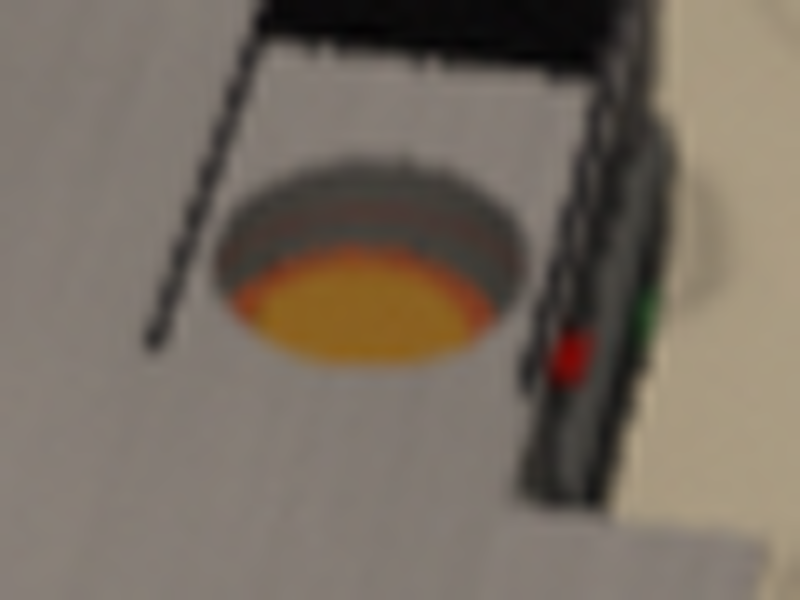

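```bash
python3 - <<'E'
from h import *
import pickle
P=pickle.load(open("P2.pkl","rb"));p=P["scene"];I=p["color"].astype(float)
pr=I[198:222,260:267].mean(1)
for r,(a,b,c) in zip(range(198,222),pr): print(r,a.round(1),b.round(1),c.round(1),(a-b).round(1))
m=np.array([.6146,-.0474])
cam=np.array(p["world_from_camera"])[:3,3];d=cam[:2]-m;az=np.arctan2(d[1],d[0])
def pt(r,a,z): return proj(p,[m[0]+r*np.cos(a),m[1]+r*np.sin(a),z])
# image col 263: which azimuth of the far wall?
for r,z,nm in((.032,.1,"rimback"),(.030,.078,"discback"),(.036,.082,"ring h40 r36"),(.036,.084,"ring h42"),(.036,.078,"h36"),(.036,.090,"h48")):
    print(nm,[pt(r,az+np.pi+da,z).round(2).tolist() for da in(-.2,0,.2)])
print("rimfront",[pt(.032,az+da,.1).round(2).tolist() for da in(-.2,0,.2)])
print("rim l/r",pt(.032,az+np.pi/2,.1).round(2),pt(.032,az-np.pi/2,.1).round(2))
for h in(36,40,42,44,48): print("tab",h,[pt(r,.272,.042+h/1e3).round(2).tolist() for r in(.036,.042,.048)])
t=I[211:221,272:282];print((t[:,:,0]-t[:,:,1]).astype(int))
E
```

```text
198 132.6 124.4 117.0 8.1
199 132.7 124.3 117.3 8.4
200 132.6 124.1 116.9 8.4
201 118.1 110.6 104.3 7.6
202 86.0 80.6 75.6 5.4
203 67.3 64.0 59.0 3.3
204 68.3 65.1 59.4 3.1
205 73.3 60.1 54.6 13.1
206 73.4 60.3 54.6 13.1
207 68.3 64.3 58.3 4.0
208 90.6 62.7 49.7 27.9
209 120.0 66.4 36.4 53.6
210 134.4 83.7 32.7 50.7
211 137.7 95.0 32.0 42.7
212 138.9 97.3 33.1 41.6
213 138.9 96.9 32.9 42.0
214 138.9 96.6 33.3 42.3
215 138.9 97.1 33.1 41.7
216 138.4 98.0 35.3 40.4
217 132.4 110.1 84.6 22.3
218 128.4 120.3 113.3 8.1
219 128.1 120.4 113.1 7.7
220 128.9 121.0 114.0 7.9
221 128.9 120.7 114.3 8.1
rimback [[264.06, 201.46], [261.75, 201.31], [259.45, 201.46]]
discback [[263.89, 207.93], [261.75, 207.79], [259.61, 207.93]]
ring h40 r36 [[264.32, 205.46], [261.75, 205.29], [259.19, 205.46]]
ring h42 [[264.32, 204.92], [261.75, 204.75], [259.19, 204.92]]
h36 [[264.31, 206.54], [261.75, 206.37], [259.19, 206.54]]
h48 [[264.33, 203.29], [261.75, 203.12], [259.18, 203.28]]
rimfront [[259.36, 216.78], [261.76, 216.95], [264.16, 216.79]]
rim l/r [273.6  208.98] [249.93 208.97]
tab 36 [[274.74, 216.74], [276.92, 217.03], [279.1, 217.32]]
tab 40 [[274.77, 215.65], [276.95, 215.94], [279.13, 216.23]]
tab 42 [[274.78, 215.11], [276.96, 215.39], [279.15, 215.68]]
tab 44 [[274.79, 214.56], [276.98, 214.85], [279.17, 215.14]]
tab 48 [[274.82, 213.46], [277.01, 213.75], [279.2, 214.04]]
[[  4   4   6   7   4   4   2   2   3   3]
 [  3   6   6   5   2   4   1   2   2   1]
 [ 17   7   7   4   5   7   1   2   3   1]
 [ 16   8   6   3   8  18  18  13   2   1]
 [  8   8   6   5  22  68  65  36   2   1]
 [  8   8   4  10  46 104  92  34   2   2]
 [  8   7   3  12  56 102  79  17   1   0]
 [  7   7   2   7  38  60  47   6   2   1]
 [  8   7   5   4   8  10  11   3   3   1]
 [  8   7   6   4   1   1   3   2   1   1]]
```

Three measurements put the ring at about 39–40 mm: the tab, the ring arc seen through the tube, and the arc against the rim and disc edges. Three discs (36 mm) is therefore nearest, so I'll close the shutter now.

```bash
python3 - <<'E'
from h import *
st();go(.5881,.0495,.19,1.842)
E
```

```text
t 16.33 tcp [0.53   0.1416 0.1922] yaw 2.2166 F [-0.7 -0.3  1.2] gap 0.0724 grip 0.0
slide [9.0, -108.6, 2.2] ang [0.0, 0.0, 21.5]
```

Emit:
jog_arm(moves=[{"slide": [9,-108,2],"angular": [0,0,21.5],"fingers": 0.45},{"slide": [9,-108,2],"angular": [0,0,21.5],"fingers": 0.45},{"slide": [9,-108,2],"angular": [0,0,21.5],"fingers": 0.45},{"slide": [9,-108,2],"angular": [0,0,21.5],"fingers": 0.45},{"slide": [9,-108,2],"angular": [0,0,21.5],"fingers": 0.45},{"slide": [9,-108,2],"angular": [0,0,21.5],"fingers": 0.45}])

```text
clock: 16.83
tcp_pos: [0.5872, 0.0505, 0.19]
orientation: [-0.0, -0.136, 0.991, 0.0]
wrist_force: [0.2, -1.0, -0.6]
finger_gap: 0.0469
grip_force: 0.0
```

```bash
python3 - <<'E'
from h import *
st();go(.5881,.0495,.128,1.842)
E
```

```text
t 16.83 tcp [0.5872 0.0505 0.19  ] yaw 1.8431 F [ 0.2 -1.  -0.6] gap 0.0469 grip 0.0
slide [-0.6, -1.3, 62.0] ang [0.0, -0.0, 0.1]
```

Emit:
jog_arm(moves=[{"slide": [0,-1,30],"angular": [0,0,0],"fingers": 0.45},{"slide": [0,-1,60],"angular": [0,0,0],"fingers": 0.45},{"slide": [0,-1,61],"angular": [0,0,0],"fingers": 0.45},{"slide": [0,-1,61],"angular": [0,0,0],"fingers": 1},{"slide": [0,-1,61],"angular": [0,0,0],"fingers": 1},{"slide": [0,-1,61],"angular": [0,0,0],"fingers": 1},{"slide": [0,-1,61],"angular": [0,0,0],"fingers": 1},{"slide": [0,-1,61],"angular": [0,0,0],"fingers": 1}])

```text
clock: 17.5
tcp_pos: [0.5889, 0.0497, 0.1312]
orientation: [0.001, -0.135, 0.991, -0.0]
wrist_force: [-2.1, 0.6, 5.6]
finger_gap: 0.0149
grip_force: 20.3
```

Emit:
jog_arm(moves=[{"slide": [0,-5,-1],"angular": [0,0,0],"fingers": 1},{"slide": [0,-15,-1],"angular": [0,0,0],"fingers": 1},{"slide": [0,-26,-1],"angular": [0,0,0],"fingers": 1},{"slide": [0,-37,-1],"angular": [0,0,0],"fingers": 1},{"slide": [0,-48,-1],"angular": [0,0,0],"fingers": 1},{"slide": [0,-59,-1],"angular": [0,0,0],"fingers": 1},{"slide": [0,-70,-1],"angular": [0,0,0],"fingers": 1},{"slide": [0,-81,-1],"angular": [0,0,0],"fingers": 1},{"slide": [0,-88,-1],"angular": [0,0,0],"fingers": 1},{"slide": [0,-88,-1],"angular": [0,0,0],"fingers": 1}])

```text
clock: 18.33
tcp_pos: [0.6135, -0.0387, 0.1312]
orientation: [0.002, -0.134, 0.991, -0.001]
wrist_force: [2.0, -0.9, 4.6]
finger_gap: 0.0145
grip_force: 20.3
```

```bash
python3 - <<'E'
from h import *
st();go(.6148,-.0472,.128,1.842)
E
```

```text
t 18.33 tcp [ 0.6135 -0.0387  0.1312] yaw 1.8392 F [ 2.  -0.9  4.6] gap 0.0145 grip 20.3
slide [1.0, -8.5, 3.2] ang [-0.1, 0.2, -0.2]
```

Emit:
jog_arm(moves=[{"slide": [0,-5,0],"angular": [0,0,0],"fingers": 1},{"slide": [0,-9,0],"angular": [0,0,0],"fingers": 1},{"slide": [0,-12,0],"angular": [0,0,0],"fingers": 1},{"slide": [0,-12,0],"angular": [0,0,0],"fingers": 1},{"slide": [0,-12,0],"angular": [0,0,0],"fingers": 1}])

```text
clock: 18.75
tcp_pos: [0.6157, -0.0468, 0.1312]
orientation: [0.001, -0.135, 0.991, 0.001]
wrist_force: [0.4, 6.9, 7.0]
finger_gap: 0.0149
grip_force: 20.5
```

```bash
python3 - <<'E'
from h import *
st();print(np.linalg.norm(get_state()["tcp_pos"][:2]-np.array([.5885,.0495])))
E
```

```text
t 18.75 tcp [ 0.6157 -0.0468  0.1312] yaw 1.8419 F [0.4 6.9 7. ] gap 0.0149 grip 20.5
0.10003335089379009
```

Emit:
jog_arm(moves=[{"slide": [0,1,0],"angular": [0,0,0],"fingers": 1},{"slide": [0,1,0],"angular": [0,0,0],"fingers": 0.45},{"slide": [0,1,0],"angular": [0,0,0],"fingers": 0.45},{"slide": [0,1,0],"angular": [0,0,0],"fingers": 0.45},{"slide": [0,1,-40],"angular": [0,0,0],"fingers": 0.45},{"slide": [0,1,-80],"angular": [0,0,0],"fingers": 0.45},{"slide": [60,180,-80],"angular": [0,0,0],"fingers": 0.45},{"slide": [110,220,-80],"angular": [0,0,0],"fingers": 0.45},{"slide": [110,220,-80],"angular": [0,0,0],"fingers": 0.45},{"slide": [110,220,-80],"angular": [0,0,0],"fingers": 0.45}])

```text
clock: 19.58
tcp_pos: [0.5032, 0.0789, 0.2098]
orientation: [-0.0, -0.134, 0.991, -0.0]
wrist_force: [-0.5, 1.4, 1.2]
finger_gap: 0.047
grip_force: 0.0
```

Emit:
jog_arm(moves=[{"slide": [60,70,0],"angular": [0,0,0],"fingers": 0.45},{"slide": [60,70,0],"angular": [0,0,0],"fingers": 0.45},{"slide": [60,70,0],"angular": [0,0,0],"fingers": 0.45},{"slide": [60,70,0],"angular": [0,0,0],"fingers": 0.45}])

```text
clock: 19.92
tcp_pos: [0.4252, 0.1309, 0.2102]
orientation: [-0.001, -0.137, 0.991, -0.0]
wrist_force: [0.2, 0.6, 0.3]
finger_gap: 0.0471
grip_force: 0.0
```

```bash
python3 - <<'E'
from h import *
st()
P={n:read_camera(n) for n in("top","scene")}
a=cv2.resize(P["top"]["color"][110:260,200:350],(400,400),interpolation=cv2.INTER_CUBIC);b=cv2.resize(P["scene"]["color"][150:270,180:300],(400,400),interpolation=cv2.INTER_CUBIC)
cv2.imwrite('pics/end.png',np.hstack([a,b])[:,:,::-1])
p=P["top"];kb=[q for q in blobs(p,(170,120,40),(25,255,255),5) if 200<q[0][0]<330 and 140<q[0][1]<260];print(kb)
E
```

```text
t 19.92 tcp [0.4252 0.1309 0.2102] yaw 1.8449 F [0.2 0.6 0.3] gap 0.0471 grip 0.0
[(array([266., 163.]), 5, [265, 162, 3, 3]), (array([270.5, 176.5]), 32, [268, 174, 6, 6]), (array([273.54, 219.5 ]), 362, [263, 209, 22, 22])]
```

View pics/end.png

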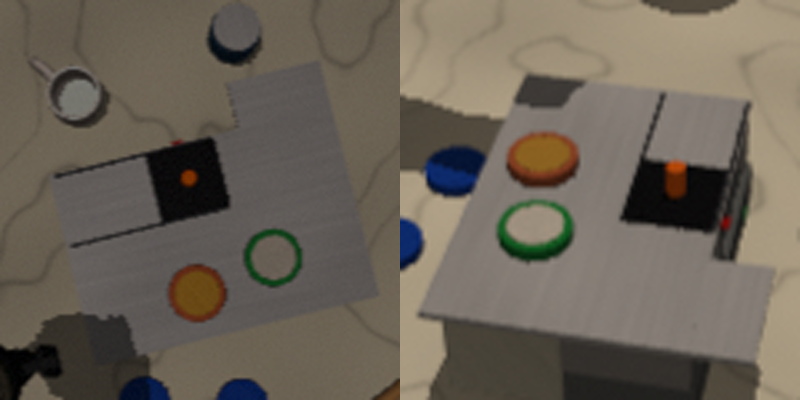

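The shutter is fully shut: the plate covers the mouth and ends at the rail ends, with the knob at top pixel (270.5, 176.5). The spare copper disc and the decaf disc are where they started, so I'm handing in.

```bash
python3 -c "
from workcell import *
print(hand_in())"
```

```text
the job is handed in; nothing more can be done
None
```

The job is handed in at about 20 s, with no verdict shown: the shutter was slid open, two copper discs were slid into the tube for a stack of three (36 mm; I measured the ring at about 39–40 mm), and the shutter was slid fully shut, with the spare copper and decaf discs left in place on the deck.

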